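Hang the tin basket on the bench hook and lock it with the keeper pin

ROBOT

A 6-joint arm with a two-finger parallel gripper is mounted at the origin on the work surface. World frame = base frame: x ahead of the robot, y to its left, z up, the work surface at z = 0. Lengths are in mm, angles in rad, forces in N, time in s.
With the tool pointing down it reaches from about 275 to 1000 mm from the base axis. Payload 8.4 kg.
Tool frame: the origin (TCP) lies midway between the tips of the shut fingers; the grasp point (between the pads) lies 19 mm behind it; y points along the fingers, z is the direction in which the jaws open and shut, and the axes are right-handed (so a half turn about y gives the same grasp; the last joint's range is limited). The gripper opens to 85 mm and grips with 20 to 120 N. Pads are 22 mm wide; open, the fingers measure 114 mm over their backs; the gripper's body (76 mm by 85 mm) begins 54 mm behind the grasp point. The pads swing forward as they close: fully open they stand 13 mm farther back than shut.
Start: joints at [1.143, 0.353, 1.633, -0, 1.155, -0.002], TCP at [258.155, 569.196, 231.281] pointing down, gripper open.
Joint ranges: [-2.63, 2.63], [-0.92, 2.1], [0.06, 2.66], [-1.3, 4.44], [0, 2.69], [-3.02, 3.02]. Speed limits (rad/s): [2.22, 2.22, 2.79, 3.14, 3.14, 3.14].

INTERFACE

Orientations are given as [roll, pitch, yaw] about the fixed x, y, z axes, in that order (R = Rz(yaw) Ry(pitch) Rx(roll)).
In Python, from rig import r gives the robot as it stands. The module is installed in compiled form; this text tells all that it offers.
- The arm moves only by the tool apply_moves, never from a script. Its argument "plan" is text: rows parted by semicolons, each of 7 numbers parted by spaces: the shift along the tool's x, y, z in cm, then the turn, a rotation vector about the tool's x, y, z in degrees, then the closure, from 0 (fully open) to 1 (shut). A call has 1 to 20 rows; each row shifts and turns the pose as measured when the row begins, along the tool's axes as they then stand; what a row does not reach is not made up. A row lasts 1/10 s, in which the tool goes at most 50 mm and 8.59 degrees, less where a joint would pass 70% of its speed; a pose out of reach is approached as far as the arm can. A call is refused whole if a number of a shift passes 5 or a number of a turn 8.59, either way. A call with a gripper value outside its range is refused whole. The fingers move at their own pace and stop on an object; "squeeze" is the grip in N (left out, the last holds). Time passes only in rows, so rows that do not move let the fingers close. It gives the time, the measured TCP pose, the force and the opening at its end, in the units of the state.
- r.sense(): the state, without advancing time (a new reading comes with each control period).
- r.grab_frame(name): name is "scene" or "top"; returns the picture (420x560x3 uint8, blue, green, red); there is no depth.
- r.get_calibration(name): a dict with "vertical_fov" (degrees; the focal length in pixels is half the picture's height over the tangent of half this angle, whatever the lens; pixels are square), "cx", "cy" (the principal point, pixels), "D" ([k1, k2, p1, p2, k3] as OpenCV has them; the pictures are not rectified), "R" (3x3) and "t" (3): a world point X has camera coordinates R X + t. Camera axes: x right, y down, z forward; pixel columns grow to the right and rows downward; lengths in mm; the calibration is good to about 2 mm. A picture is of the moment at which its call begins. get_calibration takes no time and is no camera call.
- r.sign_off(): hands the job in, once; it reports no verdict.
The state is a dict: "clock": time; "qpos": joint angles; "qvel": joint speeds; "joint_efforts": joint torques, N m; "eef_pos": TCP position; "tcp_rot": TCP orientation; "contact_force": force on the tool from outside, world axes, zero at the start; "wrist_torque": the same for the moment, N m; "opening": opening from 0.0 (shut) to 1.0 (fully open).
Only numpy, scipy, OpenCV 4.12 (cv2) and the standard library are available. Lean on these libraries where they do the work, as an engineer would, in place of code of your own. Each camera call takes 0.05 s, during which the arm holds its last target. There are 200 camera calls.

TASK

Pick up the tin basket with the heatsink in it by its handle, keeping it upright, and hang the handle bar in the low saddle of the hook arm under the little shelf, then let go. Only then draw the keeper pin out of its wooden block and drop it point down through the eyelet at the front of the hook arm until its collar sits on the eyelet, and let go, so the basket cannot slide off. Keep the heatsink in the basket and leave the jar, the chip puller, the chip rail and the processor chip where they are.

Things in the scene. Friction and masses are not known exactly. Their poses are not given: they have to be found in the camera images.
- stand: fixed steel hook stand with a plywood shelf on top. Origin on the desk right below the saddle (lowest point of the hook arm); +x from the arm's free end back to two 12 mm square posts (x=+126, y=+-90) joined by a crossbeam that carries the arm; z up. Base plate 12 thick from x=+50. Arm: round bar 10 thick along x at y=0, axis 160 high at x=0, 172 at x=-30 and +30, eyelet at its free end
- shelf_edge (a point): middle of the shelf's lower front edge, x=+20, 262 above the desk, axes as the stand; the shelf is 240 wide (y), 15 thick and reaches back to the posts. A vertical gripper over the saddle strikes it: lean the tool 25 to 45 deg, fingers pointing down and towards the stand's +x
- saddle (a point): where the centre of the basket's handle bar sits when hung: 171 above the desk, over the stand's origin; axes as the stand
- eye (a point): centre of the eyelet's top face, 178 above the desk, at x=-58 of the stand; the eyelet is a flat steel ring, axis z vertical, outside diameter 30, hole diameter 14, 10 thick; axes as the stand
- basket: open tin basket with fixed handle, about 380 g loaded. Origin centre of underside, z up. Box 110 (x) x 84 (y) x 60 high, walls 3. Uprights at x=0, y=+-42 carry a round bar 10 thick along y; the opening under it is 65 high, 80 wide. On the bar's middle a dark wooden grip block 24 (x) x 22 (y), z=133 to 177: pinch it across y, fingertips above the bar. Same after a half turn
- basket_bar (a point): centre of the basket's handle bar, 130 above the basket's underside, axes as the basket (y along the bar)
- heatsink: yellow finned aluminium heatsink 70 x 50 x 32, lying loose on the basket's floor (3 thick); origin centre of its underside
- pin: steel keeper pin, 60 g, 96 long. Origin at the centre of its lower tip, z along the pin to the grip. Shaft diameter 8, 55 long with chamfered tip; collar diameter 22 from z=55 to 60; black flat grip 24 (x) x 16 (y) from z=60 to 96, pinch across y
- pin_block: fixed wooden block 80 x 80 x 60 high, origin centre of underside, one vertical through hole of diameter 14 in the middle in which the pin stands at the start, its collar on the block's top
- jar: squat glass fuse jar, diameter 68, 62 high, origin centre of underside; leave alone
- puller: flat gray steel chip puller, U shaped, 124 (x) x 48 x 12 high, origin centre of underside; leave alone
- rail: clear plastic chip rail 14 x 200 (y) x 12 high, origin centre of underside; leave alone
- chip: black ceramic processor chip 27 x 80 (y) x 11 high, origin centre of underside; leave alone

How it is judged:
By the outcome, as a careful person would: the job done as asked, in the order asked, and still so for the second after the job is handed in, with the robot touching nothing.
It also fails if it takes over 72 s, if anything falls off the work surface, if the arm or the gripper's body presses on something with over 40 N, if the wrist force passes 120 N, or if a joint passes its speed limit or range.

## Working session

There is one attempt and no reset: what is moved stays moved. The work goes in short steps, Python scripts to look and compute and a tool call to move; the robot and the scene stay as the last step left them, time stands still between calls to the robot, and variables do not carry over. Pictures are saved under pics/ and viewed, about 8 in all and at most 12, crops included, and the job is handed in when it is done.

Besides the shell and the picture viewer there is one more tool, called after "Call:" as name(argument=value, ...) on one line, values as JSON. apply_moves: Moves the arm, as the interface text tells. Its arguments: {"type":"object","properties":{"plan":{"type":"string"},"squeeze":{"type":"number"}},"required":["plan"]}

```bash
mkdir -p pics; python3 - <<'E'
from rig import r
import cv2,numpy as np
for n in("scene","top"):
    cv2.imwrite(f"pics/{n}0.png",r.grab_frame(n)); c=r.get_calibration(n); print(n,c)
    R=np.array(c["R"]);print(-R.T@np.array(c["t"]))
print(r.sense())
E
```

```text
scene {'vertical_fov': 57.41157547911972, 'cx': 278.0396961016011, 'cy': 204.7391656376786, 'D': array([0.03770479, 0.        , 0.        , 0.        , 0.        ]), 'R': array([[-0.77808365,  0.62806168,  0.01115174],
       [ 0.38588295,  0.49191453, -0.78045784],
       [-0.49566137, -0.60295822, -0.62510895]]), 't': array([ 425.58153108,  -77.69498185, 1495.52317365])}
[1102.3922612   672.66582532  869.48128366]
top {'vertical_fov': 42.28853514446334, 'cx': 275.1422139867322, 'cy': 202.1141606635198, 'D': array([-0.04297852,  0.        ,  0.        ,  0.        ,  0.        ]), 'R': array([[ 0.02468956, -0.99962188, -0.01210486],
       [-0.99183344, -0.02297803, -0.12545295],
       [ 0.12512737,  0.01510338, -0.99202572]]), 't': array([   2.1403798 ,  557.32308326, 1399.8654337 ])}
[ 377.55734851   -6.19694305 1458.64624886]
{'clock': 0.1, 'qpos': array([ 1.14258029e+00,  3.53602384e-01,  1.63408826e+00, -7.17565643e-06,
        1.15518985e+00, -2.41271677e-03]), 'qvel': array([ 0.00103638, -0.00041889, -0.00254841,  0.00069508, -0.00091696,
       -0.00036243]), 'joint_efforts': array([ 1.91376879e-03, -6.06357265e+01, -3.42818356e+01,  9.53488075e-05,
        4.00714649e-03,  4.15816203e-05]), 'eef_pos': array([257.98337287, 568.78528898, 230.60988376]), 'tcp_rot': array([-1.57208418e+00, -3.45385601e-06, -4.25800419e-01]), 'contact_force': array([ 0.07188975, -0.05958684,  0.08731027]), 'wrist_torque': array([-0.00572921, -0.00806291, -0.0173105 ]), 'opening': 1.002203825447327}
```

View pics/scene0.png

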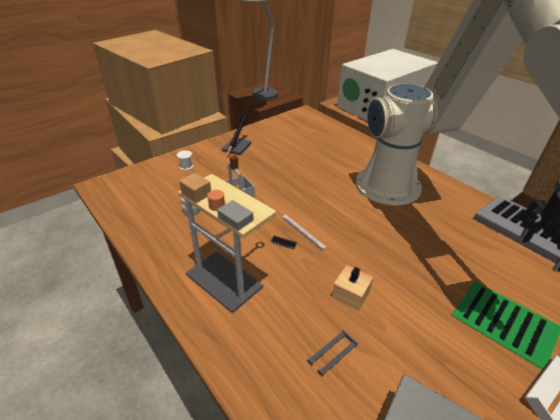

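View pics/top0.png

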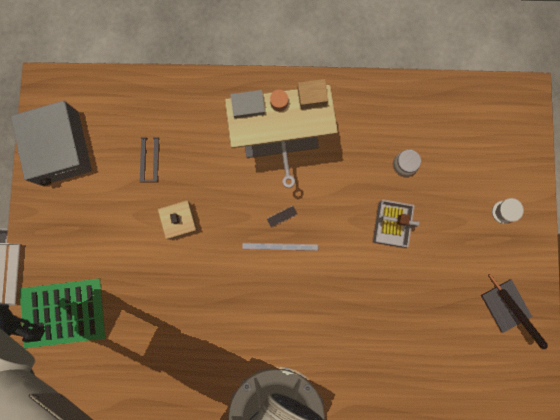

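The scene view shows the stand (about 225,250) and the pin block (352,287), with the basket behind the shelf. The top view shows the basket (395,224), jar (407,162), eyelet (289,182), pin block (177,220), rail (280,247), chip (282,217) and puller (150,160). I'll enlarge the parts that matter.

```bash
cat > h.py <<'E'
import cv2,numpy as np
from rig import r
def cal(n):
    c=r.get_calibration(n);f=210/np.tan(np.radians(c["vertical_fov"])/2)
    return np.array([[f,0,c["cx"]],[0,f,c["cy"]],[0,0,1.]]),np.array(c["D"]),np.array(c["R"]),np.array(c["t"])
def px(n,u,v,z):
    K,D,R,t=cal(n);p=cv2.undistortPoints(np.array([[[u,v]]],float),K,D).ravel()
    d=R.T@np.array([p[0],p[1],1]);C=-R.T@t
    return C+d*(z-C[2])/d[2]
def proj(n,X):
    K,D,R,t=cal(n);return cv2.projectPoints(np.atleast_2d(np.array(X,float)),cv2.Rodrigues(R)[0],t,K,D)[0].reshape(-1,2)
def crop(im,u,v,w,h,s):
    return cv2.resize(im[v:v+h,u:u+w],None,fx=s,fy=s,interpolation=cv2.INTER_CUBIC)
E
python3 - <<'E'
from h import *
a=cv2.imread("pics/top0.png");b=cv2.imread("pics/scene0.png")
o=np.hstack([np.vstack([crop(a,365,195,65,60,6),crop(a,150,195,65,40,6)]),np.vstack([crop(a,225,85,130,110,3),crop(b,170,150,130,90,3)])[:600,:390]])
cv2.imwrite("pics/c1.png",o);print(o.shape)
E
```

```text
(600, 780, 3)
```

View pics/c1.png

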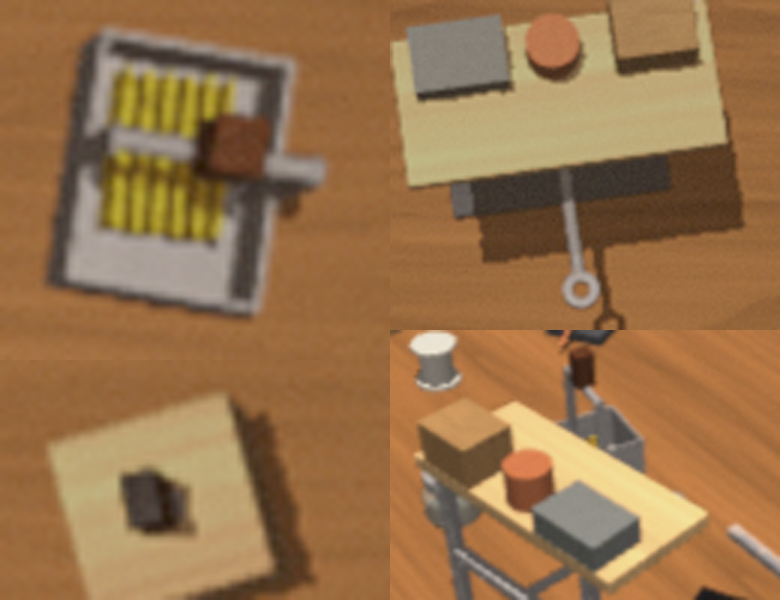

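```bash
python3 - <<'E'
from h import *
np.set_printoptions(precision=1,suppress=True)
T=lambda x,y,z:px("top",365+x/6,195+y/6,z)
B=[T(100,28,60),T(296,60,60),T(262,315,60),T(48,285,60)]
print("basket rim",*B,np.mean(B,0)); L=lambda a,b:(np.linalg.norm(b-a),np.degrees(np.arctan2(*(b-a)[1::-1])))
for i in range(4):print(L(B[i],B[(i+1)%4]))
print("bar end",T(325,170,130),T(85,142,130),"grip",T(236,143,177))
P=lambda x,y,z:px("top",150+x/6,195+(y-360)/6,z)
k=[P(48,445,60),P(228,393,60),P(278,570,60)]
print("block",*k,(k[0]+k[2])/2,L(k[0],k[1]),L(k[1],k[2]))
g=[P(122,475,101),P(160,470,101),P(174,520,101),P(135,530,101)]
print("pingrip",*g,np.mean(g,0),[L(g[i],g[(i+1)%4]) for i in range(4)])
S=lambda x,y,z:px("top",225+(x-390)/3,85+y/3,z)
e=S(580,290,178);s=[S(408,184,277),S(726,145,277),S(704,0,277),S(390,43,277)]
print("eye",e,"shelf",*s,L(s[0],s[1]),(s[0]+s[1])/2,"base",S(470,218,12),S(668,185,12))
a=S(567,170,174);print("arm",a,L(e,a))
m=(s[0]+s[1])/2;print("e->m",L(e,m)) # expect 78
E
```

```text
basket rim [ 566.8 -261.2   60. ] [ 554.8 -346.1   60. ] [ 444.4 -330.8   60. ] [ 455.2 -239.    60. ] [ 505.3 -294.3   60. ]
(np.float64(85.69166788280533), np.float64(-98.04220743715332))
(np.float64(111.42855279047315), np.float64(172.10593533237292))
(np.float64(92.39195558056403), np.float64(83.31553757160064))
(np.float64(113.79673706152343), np.float64(-11.259320402779226))
bar end [ 500.9 -340.7  130. ] [ 510.1 -242.4  130. ] grip [ 506.4 -293.7  177. ]
block [528.4 319.7  60. ] [553.  242.2  60. ] [476.6 217.1  60. ] [502.5 268.4  60. ] (np.float64(81.25427455862196), np.float64(-72.4111868936732)) (np.float64(80.40304095404954), np.float64(-161.831445873471))
pingrip [512.  278.1 101. ] [514.5 262.2 101. ] [493.6 255.3 101. ] [489.  271.5 101. ] [502.3 266.8 101. ] [(np.float64(16.154696510672405), np.float64(-81.11920770787617)), (np.float64(22.04515550122849), np.float64(-161.7689114904979)), (np.float64(16.88838369308153), np.float64(105.82453246324741)), (np.float64(23.978841962506174), np.float64(16.00015393594895))]
eye [589. -17. 178.] shelf [649.5 113.1 277. ] [ 684.3 -122.3  277. ] [ 795.9 -104.7  277. ] [757.5 130.6 277. ] (np.float64(237.96177843326393), np.float64(-81.5864001736833)) [666.9  -4.6 277. ] base [680.2  82.6  12. ] [714.7 -96.1  12. ]
arm [687.5  -4.4 174. ] (np.float64(99.33235673870968), np.float64(7.267189409478804))
e->m (np.float64(126.55633590544343), np.float64(9.07215740966161))
```

The numbers agree with the given sizes: rim 111 x 86, block 81 x 80, eye to shelf edge 79 (nominal 78). I'll write a planner helper and move to the pre-grasp.

```bash
cat >> h.py <<'E'
from scipy.spatial.transform import Rotation as Ro
def frame(yaw,tilt): # fingers down, leaning so they point to yaw-direction by tilt (deg)
    t=np.radians(tilt);c,s=np.cos(t),np.sin(t)
    return Ro.from_euler('z',yaw,degrees=True)*Ro.from_matrix(np.array([[c,s,0],[0,0,1],[s,-c,0]]))
def go(pos,yaw,tilt,clo,vmax=40,amax=7,start=None):
    s=r.sense();p,q=(s["eef_pos"],Ro.from_euler('xyz',s["tcp_rot"])) if start is None else start
    T=frame(yaw,tilt);d=np.array(pos,float)-p;w=(q.inv()*T).as_rotvec(degrees=True)
    n=max(1,int(np.ceil(max(np.linalg.norm(d)/vmax,np.linalg.norm(w)/amax))))
    rows=[]
    for i in range(n):
        qi=q*Ro.from_rotvec(w*i/n,degrees=True);l=qi.inv().apply(d/n)/10
        rows.append(" ".join(f"{v:.2f}" for v in [*l,*(w/n)])+f" {clo}")
    print(n,"; ".join(rows));return np.array(pos,float),T
def st():
    s=r.sense();q=Ro.from_euler('xyz',s["tcp_rot"]).as_matrix()
    print("t",s["clock"],"p",s["eef_pos"].round(1),"yaw",np.degrees(np.arctan2(-q[0,2],q[1,2])).round(2),"tilt",np.degrees(np.arctan2(q[2,0],-q[2,1])).round(2),"F",s["contact_force"].round(1),"op",round(float(s["opening"]),3))
E
python3 - <<'E'
from h import *
st()
ex=np.array([np.cos(np.radians(-8)),np.sin(np.radians(-8)),0])
g=np.array([506,-294,147])+4*ex
y=frame(-8,35).as_matrix()[:,1];print(g,g-110*y)
go([400,150,300],-15,15,0,48)
E
```

```text
t 0.1 p [258.  568.8 230.6] yaw -24.4 tilt 0.0 F [ 0.1 -0.1  0.1] op 1.002
[ 509.96107227 -294.5566924   147.        ] [ 447.48168499 -285.77578716  237.10672487]
10 3.02 -0.69 -3.23 0.13 -0.93 -1.50 0; 2.99 -0.62 -3.28 0.13 -0.93 -1.50 0; 2.95 -0.55 -3.32 0.13 -0.93 -1.50 0; 2.91 -0.48 -3.37 0.13 -0.93 -1.50 0; 2.86 -0.41 -3.42 0.13 -0.93 -1.50 0; 2.82 -0.35 -3.46 0.13 -0.93 -1.50 0; 2.77 -0.28 -3.51 0.13 -0.93 -1.50 0; 2.72 -0.22 -3.55 0.13 -0.93 -1.50 0; 2.67 -0.15 -3.59 0.13 -0.93 -1.50 0; 2.61 -0.09 -3.64 0.13 -0.93 -1.50 0
```

Call:
apply_moves(plan="3.0 -0.7 -3.2 0.1 -0.9 -1.5 0; 3.0 -0.6 -3.3 0.1 -0.9 -1.5 0; 3.0 -0.6 -3.3 0.1 -0.9 -1.5 0; 2.9 -0.5 -3.4 0.1 -0.9 -1.5 0; 2.9 -0.4 -3.4 0.1 -0.9 -1.5 0; 2.8 -0.4 -3.5 0.1 -0.9 -1.5 0; 2.8 -0.3 -3.5 0.1 -0.9 -1.5 0; 2.7 -0.2 -3.6 0.1 -0.9 -1.5 0; 2.7 -0.2 -3.6 0.1 -0.9 -1.5 0; 2.6 -0.1 -3.6 0.1 -0.9 -1.5 0")

```text
clock: 1.1
eef_pos: [402.0, 137.3, 302.1]
tcp_rot: [-1.584, -0.27, -0.251]
contact_force: [1.1, 0.0, 0.8]
opening: 0.999
```

```bash
python3 - <<'E'
from h import *
st();go([447.5,-285.8,237],-8,35,0,40)
E
```

```text
t 1.1 p [402.  137.3 302.1] yaw -14.59 tilt 15.45 F [1.1 0.  0.8] op 0.999
11 1.15 0.98 -3.61 0.32 -0.52 -1.78 0; 1.09 0.99 -3.63 0.32 -0.52 -1.78 0; 1.02 1.01 -3.64 0.32 -0.52 -1.78 0; 0.96 1.02 -3.66 0.32 -0.52 -1.78 0; 0.89 1.03 -3.67 0.32 -0.52 -1.78 0; 0.83 1.03 -3.68 0.32 -0.52 -1.78 0; 0.76 1.04 -3.70 0.32 -0.52 -1.78 0; 0.70 1.04 -3.71 0.32 -0.52 -1.78 0; 0.63 1.04 -3.72 0.32 -0.52 -1.78 0; 0.57 1.04 -3.73 0.32 -0.52 -1.78 0; 0.50 1.03 -3.74 0.32 -0.52 -1.78 0
```

Call:
apply_moves(plan="1.1 1.0 -3.6 0.3 -0.5 -1.8 0; 1.1 1.0 -3.6 0.3 -0.5 -1.8 0; 1.0 1.0 -3.6 0.3 -0.5 -1.8 0; 1.0 1.0 -3.7 0.3 -0.5 -1.8 0; 0.9 1.0 -3.7 0.3 -0.5 -1.8 0; 0.8 1.0 -3.7 0.3 -0.5 -1.8 0; 0.8 1.0 -3.7 0.3 -0.5 -1.8 0; 0.7 1.0 -3.7 0.3 -0.5 -1.8 0; 0.6 1.0 -3.7 0.3 -0.5 -1.8 0; 0.6 1.0 -3.7 0.3 -0.5 -1.8 0; 0.5 1.0 -3.7 0.3 -0.5 -1.8 0; 0 0 0 0 0 0 0")

```text
clock: 2.3
eef_pos: [443.7, -282.4, 244.8]
tcp_rot: [-1.577, -0.619, -0.145]
contact_force: [-0.7, -1.6, 0.1]
opening: 1.0
```

```bash
python3 - <<'E'
from h import *
st();go([510,-294.6,147],-8,35,0,25)
a=r.grab_frame("top");b=r.grab_frame("scene")
o=np.hstack([crop(a,355,180,95,95,4),crop(b,185,135,95,95,4)])
cv2.imwrite("pics/c2.png",o)
E
```

```text
t 2.3 p [ 443.7 -282.4  244.8] yaw -8.49 tilt 35.46 F [-0.7 -1.6  0.1] op 1.0
5 -0.04 2.37 -0.04 0.11 -0.05 0.09 0; -0.03 2.37 -0.04 0.11 -0.05 0.09 0; -0.03 2.37 -0.04 0.11 -0.05 0.09 0; -0.02 2.37 -0.05 0.11 -0.05 0.09 0; -0.02 2.37 -0.05 0.11 -0.05 0.09 0
```

View pics/c2.png

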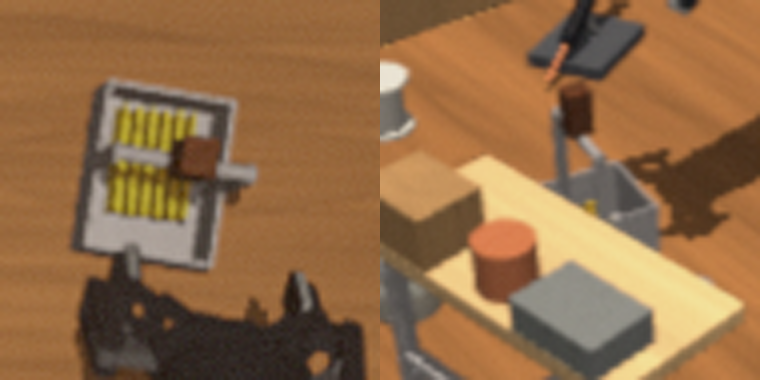

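The jaws (tips at 133,255 and 300,285 in the crop) straddle the line to the grip block (197,157), so I'm advancing.

Call:
apply_moves(plan="0 2.4 0 0.1 0 0.1 0; 0 2.4 0 0.1 0 0.1 0; 0 2.4 0 0.1 0 0.1 0; 0 2.4 0 0.1 0 0.1 0; 0 1.6 -0.1 0.1 0 0.1 0; 0 0.2 0 0 0 0 0; 0 0 0 0 0 0 0")

```text
clock: 3.1
eef_pos: [512.7, -278.7, 154.1]
tcp_rot: [-1.559, -0.599, -0.144]
contact_force: [0.4, -0.3, 0.7]
opening: 0.998
```

```bash
python3 - <<'E'
from h import *
st();go([510,-294.6,147],-8,35,0,25)
E
```

```text
t 3.1 p [ 512.7 -278.7  154.1] yaw -7.91 tilt 34.35 F [ 0.4 -0.3  0.7] op 0.998
1 -0.44 0.55 -1.62 -0.49 -0.23 -0.65 0
```

Call:
apply_moves(plan="-0.2 0.2 -0.8 -0.2 0 -0.3 0; -0.2 0.2 -0.8 -0.2 0 -0.3 0; 0 0 0 0 0 0 0")

```text
clock: 3.4
eef_pos: [511.6, -293.6, 156.3]
tcp_rot: [-1.569, -0.601, -0.145]
contact_force: [0.1, 0.7, 0.6]
opening: 0.999
```

```bash
python3 - <<'E'
from h import *
st();go([510,-294.6,147],-8,35,0,25)
a=r.grab_frame("top")
st();go([510,-294.6,147],-8,35,0,25)
cv2.imwrite("pics/c3.png",crop(a,355,160,110,110,5))
E
```

```text
t 3.4 p [ 511.6 -293.6  156.3] yaw -8.23 tilt 34.45 F [0.1 0.7 0.6] op 0.999
1 -0.64 0.68 -0.13 0.06 -0.24 -0.55 0
t 3.45 p [ 511.5 -293.3  156.2] yaw -8.23 tilt 34.44 F [-0.1  0.5 -0.1] op 1.0
1 -0.62 0.69 -0.15 0.04 -0.25 -0.56 0
```

View pics/c3.png

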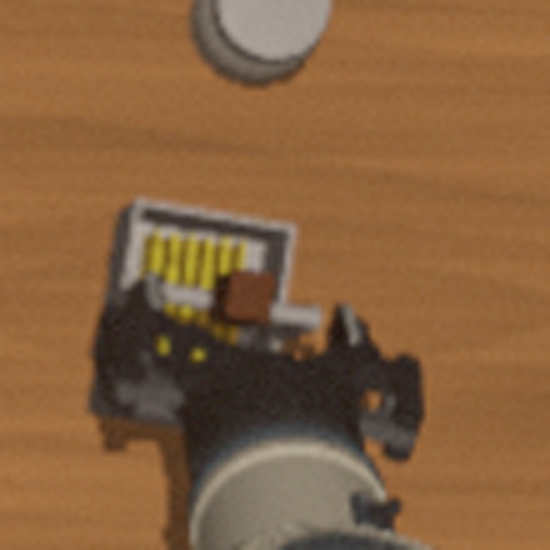

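The finger centre (248,306) lines up with the grip block (250,297). Next is the final 9 mm, then close.

Call:
apply_moves(plan="-0.4 0.5 -0.1 0 -0.2 -0.4 0; -0.2 0.2 0 0 0 0 0; 0 0 0 0 0 0 0")

```text
clock: 3.75
eef_pos: [512.2, -294.0, 152.9]
tcp_rot: [-1.572, -0.597, -0.145]
contact_force: [-0.3, 0.1, -0.5]
opening: 1.0
```

```bash
python3 - <<'E'
from h import *
st();go([510,-294.6,147],-8,35,0,25)
E
```

```text
t 3.75 p [ 512.2 -294.   152.9] yaw -8.31 tilt 34.23 F [-0.3  0.1 -0.5] op 1.0
1 -0.51 0.37 -0.09 0.21 -0.23 -0.77 0
```

Call:
apply_moves(plan="-0.5 0.5 -0.1 0.2 -0.2 -0.8 0; -0.2 0.2 0 0 0 0 0; 0 0 0 0 0 0 0.4; 0 0 0 0 0 0 0.7; 0 0 0 0 0 0 1; 0 0 0 0 0 0 1; 0 0 0 0 0 0 1; 0 0 0 0 0 0 1", squeeze=70)

```text
clock: 4.55
eef_pos: [513.4, -293.4, 150.4]
tcp_rot: [-1.571, -0.595, -0.145]
contact_force: [-0.8, -0.5, -1.2]
opening: 0.247
```

```bash
python3 - <<'E'
from h import *
st()
E
```

```text
t 4.55 p [ 513.4 -293.4  150.4] yaw -8.28 tilt 34.07 F [-0.8 -0.5 -1.2] op 0.247
```

```bash
cat >> h.py <<'E'
YS=8.4;SAD=np.array([646.7,-8.0,171.]);OFF=(7.2,20.4)
def tcp_bar(x,z,y=0):
    e=np.array([np.cos(np.radians(YS)),np.sin(np.radians(YS)),0]);l=np.array([-e[1],e[0],0])
    b=SAD+e*x+l*y;b[2]=z;return b+e*OFF[0]+np.array([0,0,OFF[1]])
E
python3 - <<'E'
from h import *
s=go([511,-293.6,225],-8,34,1,15)
go(tcp_bar(-165,203),8.4,34,1,25,start=s)
E
```

```text
5 0.80 -1.26 -0.01 0.03 -0.05 0.01 1; 0.80 -1.26 -0.01 0.03 -0.05 0.01 1; 0.80 -1.26 -0.01 0.03 -0.05 0.01 1; 0.80 -1.26 -0.01 0.03 -0.05 0.01 1; 0.80 -1.26 -0.01 0.03 -0.05 0.01 1
11 -0.44 -0.28 2.34 0.83 -1.24 -0.00 1; -0.39 -0.24 2.35 0.83 -1.24 -0.00 1; -0.33 -0.21 2.36 0.83 -1.24 -0.00 1; -0.28 -0.17 2.37 0.83 -1.24 -0.00 1; -0.23 -0.14 2.38 0.83 -1.24 -0.00 1; -0.18 -0.10 2.38 0.83 -1.24 -0.00 1; -0.13 -0.07 2.39 0.83 -1.24 -0.00 1; -0.08 -0.03 2.39 0.83 -1.24 -0.00 1; -0.03 -0.00 2.39 0.83 -1.24 -0.00 1; 0.03 0.03 2.39 0.83 -1.24 -0.00 1; 0.08 0.07 2.39 0.83 -1.24 -0.00 1
```

Call:
apply_moves(plan="0.5 -0.8 0 0 0 0 1; 0.8 -1.3 0 0 0 0 1; 0.8 -1.3 0 0 0 0 1; 0.8 -1.3 0 0 0 0 1; 0.8 -1.3 0 0 0 0 1; 0.4 -0.6 0 0 0 0 1; 0 0 0 0 0 0 1")

```text
clock: 5.25
eef_pos: [506.4, -289.3, 225.0]
tcp_rot: [-1.563, -0.583, -0.146]
contact_force: [0.5, -0.6, -3.9]
opening: 0.247
```

```bash
python3 - <<'E'
from h import *
st();go(tcp_bar(-165,203),8.4,34,1,22)
a=r.grab_frame("top");b=r.grab_frame("scene")
cv2.imwrite("pics/c4.png",np.hstack([crop(a,340,150,100,110,4),crop(b,185,90,100,110,4)]))
E
```

```text
t 5.25 p [ 506.4 -289.3  225. ] yaw -8.14 tilt 33.41 F [ 0.5 -0.6 -3.9] op 0.247
12 -0.38 -0.22 2.11 0.74 -1.16 -0.04 1; -0.33 -0.19 2.12 0.74 -1.16 -0.04 1; -0.29 -0.16 2.13 0.74 -1.16 -0.04 1; -0.25 -0.14 2.14 0.74 -1.16 -0.04 1; -0.20 -0.11 2.14 0.74 -1.16 -0.04 1; -0.16 -0.08 2.15 0.74 -1.16 -0.04 1; -0.12 -0.05 2.15 0.74 -1.16 -0.04 1; -0.07 -0.03 2.15 0.74 -1.16 -0.04 1; -0.03 0.00 2.16 0.74 -1.16 -0.04 1; 0.01 0.03 2.16 0.74 -1.16 -0.04 1; 0.06 0.06 2.15 0.74 -1.16 -0.04 1; 0.10 0.09 2.15 0.74 -1.16 -0.04 1
```

View pics/c4.png

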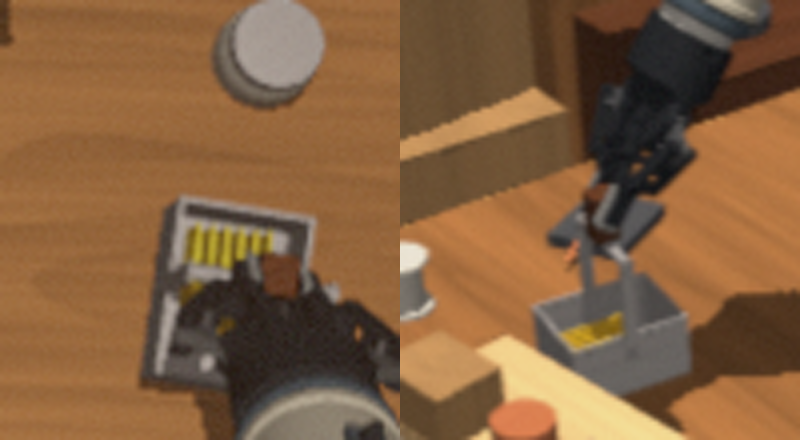

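Lifted level: force is -3.9 N and the heatsink is inside. I'm carrying it to the front of the hook arm.

Call:
apply_moves(plan="-0.2 -0.1 1.2 0.7 -1.1 0 1; -0.3 -0.2 2.1 0.7 -1.1 0 1; -0.3 -0.2 2.1 0.7 -1.1 0 1; -0.3 -0.1 2.1 0.7 -1.1 0 1; -0.2 -0.1 2.1 0.7 -1.1 0 1; -0.2 -0.1 2.1 0.7 -1.1 0 1; -0.1 0 2.1 0.7 -1.1 0 1; -0.1 0 2.1 0.7 -1.1 0 1; 0 0 2.1 0.7 -1.1 0 1; 0 0 2.1 0.7 -1.1 0 1; 0.1 0.1 2.1 0.7 -1.1 0 1; 0.1 0.1 2.1 0.7 -1.1 0 1; 0 0 1 0.4 -0.6 0 1; 0 0 0 0 0 0 1")

```text
clock: 6.75
eef_pos: [477.0, -13.7, 209.0]
tcp_rot: [-1.547, -0.563, 0.16]
contact_force: [0.3, -0.3, -2.8]
opening: 0.246
```

```bash
python3 - <<'E'
from h import *
st();print(tcp_bar(-165,203));go(tcp_bar(-165,203),8.4,34,1,22)
E
```

```text
t 6.75 p [477.  -13.7 209. ] yaw 9.86 tilt 32.26 F [ 0.3 -0.3 -2.8] op 0.246
[490.59282586 -31.05190191 223.4       ]
2 0.83 -0.35 -0.95 -0.87 0.30 -0.88 1; 0.85 -0.32 -0.95 -0.87 0.30 -0.88 1
```

Call:
apply_moves(plan="0.8 -0.3 -0.9 -0.9 0.3 -0.9 1; 0.8 -0.3 -0.9 -0.9 0.3 -0.9 1; 0 0 0 0 0 0 1")

```text
clock: 7.05
eef_pos: [491.4, -32.4, 223.3]
tcp_rot: [-1.575, -0.597, 0.146]
contact_force: [0.7, 0.2, -3.9]
opening: 0.245
```

```bash
python3 - <<'E'
from h import *
st();go(tcp_bar(-165,203),8.4,34,1,22)
b=r.grab_frame("scene");a=r.grab_frame("top");st()
cv2.imwrite("pics/c5.png",np.hstack([crop(a,225,110,130,130,3),crop(b,180,140,130,130,3)]))
E
```

```text
t 7.05 p [491.4 -32.4 223.3] yaw 8.22 tilt 34.2 F [ 0.7  0.2 -3.9] op 0.245
1 -0.05 -0.04 0.14 0.26 -0.05 0.20 1
t 7.15 p [490.3 -31.6 222.4] yaw 8.27 tilt 34.07 F [ 0.   0.3 -5. ] op 0.244
```

View pics/c5.png

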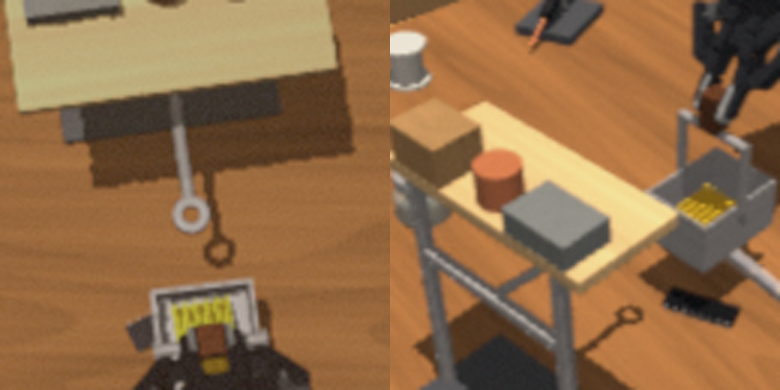

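```bash
python3 - <<'E'
from h import *
print(px("top",225+212/3,110+340/3,249),px("top",225+190/3,110+213/3,178),tcp_bar(-165,203)-[7,1,0])
# rim front edge midpoint of basket at z=133
print("rim front",px("top",225+150/3,110+290/3,132),px("top",225+255/3,110+280/3,132))
s=go(tcp_bar(-85,203),8.4,34.07,1,18)
E
```

```text
[483.43099766 -34.80117569 249.        ] [590.64234849 -16.94857953 178.        ] [483.59282586 -32.05190191 223.4       ]
rim front [533.59696218  14.07202452 132.        ] [543.85524138 -71.83257496 132.        ]
5 1.34 0.88 0.01 0.03 -0.01 -0.00 1; 1.34 0.88 0.01 0.03 -0.01 -0.00 1; 1.34 0.88 0.01 0.03 -0.01 -0.00 1; 1.34 0.88 0.01 0.03 -0.01 -0.00 1; 1.34 0.88 0.01 0.03 -0.01 -0.00 1
```

Call:
apply_moves(plan="0.7 0.4 0 0 0 0 1; 1.3 0.9 0 0 0 0 1; 1.3 0.9 0 0 0 0 1; 1.3 0.9 0 0 0 0 1; 1.3 0.9 0 0 0 0 1; 0.5 0.3 0 0 0 0 1; 0 0 0 0 0 0 1")

```text
clock: 7.85
eef_pos: [575.4, -19.5, 221.8]
tcp_rot: [-1.572, -0.594, 0.144]
contact_force: [0.4, -0.9, -3.8]
opening: 0.243
```

```bash
python3 - <<'E'
from h import *
st();print(tcp_bar(-85,203))
s=go(tcp_bar(0,203),8.4,34.07,1,18)
E
```

```text
t 7.85 p [575.4 -19.5 221.8] yaw 8.23 tilt 34.05 F [ 0.4 -0.9 -3.8] op 0.243
[569.7346125  -19.36525962 223.4       ]
5 1.33 0.86 0.02 0.03 -0.02 -0.00 1; 1.33 0.86 0.02 0.03 -0.02 -0.00 1; 1.33 0.86 0.02 0.03 -0.02 -0.00 1; 1.33 0.86 0.02 0.03 -0.02 -0.00 1; 1.33 0.86 0.02 0.03 -0.02 -0.00 1
```

Call:
apply_moves(plan="0.8 0.5 0 0 0 0 1; 1.3 0.8 0 0 0 0 1; 1.3 0.8 0 0 0 0 1; 1.3 0.8 0 0 0 0 1; 0.8 0.5 0 0 0 0 1; 0.4 0.2 0 0 0 0 1; 0 0 0 0 0 0 1")

```text
clock: 8.55
eef_pos: [649.8, -8.5, 224.7]
tcp_rot: [-1.572, -0.594, 0.144]
contact_force: [0.3, 0.2, -4.1]
opening: 0.242
```

```bash
python3 - <<'E'
from h import *
st();print(tcp_bar(0,203))
go(tcp_bar(0,203),8.4,34.07,1,18)
b=r.grab_frame("scene");a=r.grab_frame("top");st()
cv2.imwrite("pics/c6.png",np.hstack([crop(a,235,110,100,130,4),crop(b,185,165,100,130,4)]))
E
```

```text
t 8.55 p [649.8  -8.5 224.7] yaw 8.23 tilt 34.03 F [ 0.3  0.2 -4.1] op 0.242
[653.8227608   -6.94820219 223.4       ]
1 0.28 0.35 0.09 0.14 -0.11 -0.04 1
t 8.65 p [648.8  -8.5 224.4] yaw 8.23 tilt 33.98 F [ 0.   0.3 -3.9] op 0.245
```

View pics/c6.png

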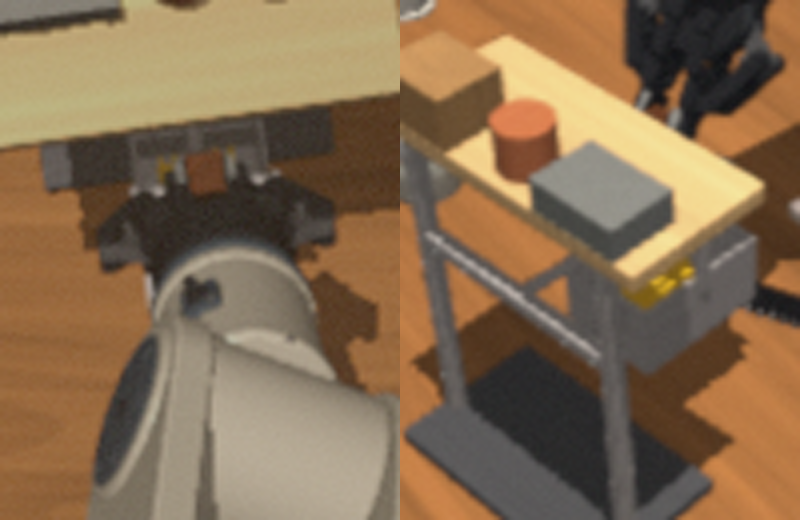

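The basket is over the arm with no contact force. I'm lowering it while watching the force.

Call:
apply_moves(plan="0.3 0.3 0.1 0.1 0 0 1; -0.3 0.7 0 0 0 0 1; -0.5 0.8 0 0 0 0 1; -0.2 0.4 0 0 0 0 1; 0 0 0 0 0 0 1")

```text
clock: 9.15
eef_pos: [653.6, -6.7, 199.6]
tcp_rot: [-1.569, -0.591, 0.143]
contact_force: [0.5, -0.2, -4.0]
opening: 0.245
```

```bash
python3 - <<'E'
from h import *
st();print(tcp_bar(0,171))
go(tcp_bar(0,171),8.4,34.07,1,8)
E
```

```text
t 9.15 p [653.6  -6.7 199.6] yaw 8.26 tilt 33.88 F [ 0.5 -0.2 -4. ] op 0.245
[653.8227608   -6.94820219 191.4       ]
2 -0.22 0.34 -0.02 0.01 -0.08 -0.09 1; -0.22 0.34 -0.02 0.01 -0.08 -0.09 1
```

Call:
apply_moves(plan="-0.2 0.3 0 0 0 0 1; -0.2 0.3 0 0 0 0 1; -0.1 0.2 0 0 0 0 1; 0 0 0 0 0 0 1")

```text
clock: 9.55
eef_pos: [654.5, -6.7, 190.6]
tcp_rot: [-1.57, -0.594, 0.143]
contact_force: [-3.2, 0.5, -0.3]
opening: 0.24
```

```bash
python3 - <<'E'
from h import *
st()
E
```

```text
t 9.55 p [654.5  -6.7 190.6] yaw 8.24 tilt 34.01 F [-3.2  0.5 -0.3] op 0.24
```

Call:
apply_moves(plan="-0.2 -0.1 0 0 0 0 1; 0 0 0 0 0 0 1; -0.1 0.1 0 0 0 0 1; 0 0 0 0 0 0 1", squeeze=20)

```text
clock: 9.95
eef_pos: [653.7, -7.3, 190.8]
tcp_rot: [-1.571, -0.598, 0.143]
contact_force: [0.3, 0.5, -1.3]
opening: 0.245
```

```bash
python3 - <<'E'
from h import *
st()
E
```

```text
t 9.95 p [653.7  -7.3 190.8] yaw 8.21 tilt 34.27 F [ 0.3  0.5 -1.3] op 0.245
```

Call:
apply_moves(plan="0 0 0 0 0 0 0.6; 0 0 0 0 0 0 0.4; 0 0 0 0 0 0 0.2; 0 0 0 0 0 0 0.2; 0 0 0 0 0 0 0.2; 0 -0.5 0 0 0 0 0.2; 0 -1.5 0 0 0 0 0.2; 0 -2.5 0 0 0 0 0.2; 0 -3 0 0 0 0 0.2; 0 -3 0 0 0 0 0.2; 0 -2 0 0 0 0 0.2; -1 -1 0 0 0 0 0.2; 0 0 0 0 0 0 0")

```text
clock: 11.25
eef_pos: [566.4, -20.4, 302.3]
tcp_rot: [-1.573, -0.599, 0.143]
contact_force: [-0.8, -0.1, -0.9]
opening: 0.948
```

```bash
python3 - <<'E'
from h import *
st()
b=r.grab_frame("scene");a=r.grab_frame("top")
cv2.imwrite("pics/c7.png",np.hstack([crop(a,235,110,100,130,4),crop(b,185,165,100,130,4)]))
go([470,150,300],10,15,0,40)
E
```

```text
t 11.25 p [566.4 -20.4 302.3] yaw 8.14 tilt 34.3 F [-0.8 -0.1 -0.9] op 0.948
5 -1.22 -0.79 3.65 0.18 -0.33 3.86 0; -1.25 -0.70 3.66 0.18 -0.33 3.86 0; -1.27 -0.60 3.67 0.18 -0.33 3.86 0; -1.29 -0.50 3.68 0.18 -0.33 3.86 0; -1.30 -0.41 3.69 0.18 -0.33 3.86 0
```

View pics/c7.png

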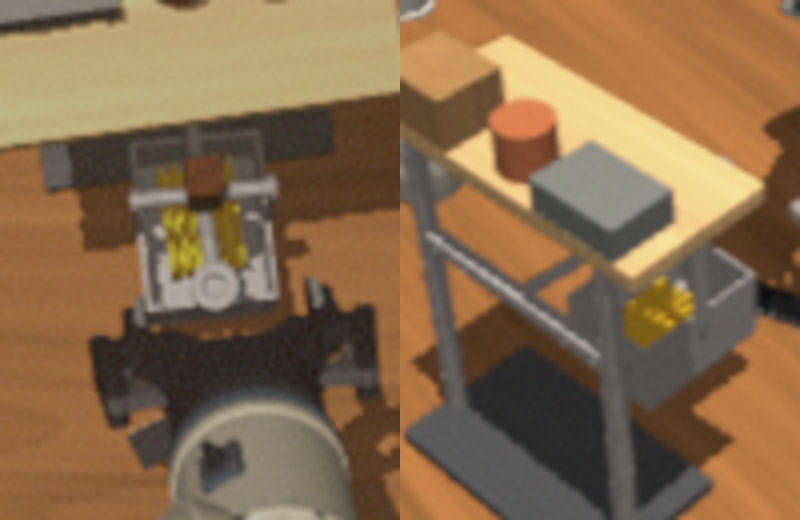

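The basket hangs on the saddle with the heatsink inside and the eyelet clear (crop 213,288). Now for the pin.

Call:
apply_moves(plan="-1.2 -0.8 3.6 0.2 -0.3 3.9 0; -1.2 -0.7 3.7 0.2 -0.3 3.9 0; -1.3 -0.6 3.7 0.2 -0.3 3.9 0; -1.3 -0.5 3.7 0.2 -0.3 3.9 0; -1.3 -0.4 3.7 0.2 -0.3 3.9 0; 0 0 0 0 0 0 0")

```text
clock: 11.95
eef_pos: [470.3, 155.5, 298.0]
tcp_rot: [-1.571, -0.244, 0.167]
contact_force: [0.5, -0.2, -0.4]
opening: 0.997
```

```bash
python3 - <<'E'
from h import *
st();go([502.4,267.6,180],17,0,0,30)
E
```

```text
t 11.95 p [470.3 155.5 298. ] yaw 9.55 tilt 13.97 F [ 0.5 -0.2 -0.4] op 0.997
6 0.34 2.11 1.76 0.16 -1.24 2.32 0; 0.46 2.10 1.74 0.16 -1.24 2.32 0; 0.58 2.08 1.72 0.16 -1.24 2.32 0; 0.70 2.06 1.70 0.16 -1.24 2.32 0; 0.82 2.03 1.68 0.16 -1.24 2.32 0; 0.94 2.00 1.66 0.16 -1.24 2.32 0
```

Call:
apply_moves(plan="0.3 2.1 1.8 0.2 -1.2 2.3 0; 0.5 2.1 1.7 0.2 -1.2 2.3 0; 0.6 2.1 1.7 0.2 -1.2 2.3 0; 0.7 2.1 1.7 0.2 -1.2 2.3 0; 0.8 2 1.7 0.2 -1.2 2.3 0; 0.9 2 1.7 0.2 -1.2 2.3 0; 0 0 0 0 0 0 0")

```text
clock: 12.65
eef_pos: [506.5, 273.5, 170.4]
tcp_rot: [-1.567, 0.005, 0.302]
contact_force: [1.1, -0.4, -0.3]
opening: 0.996
```

```bash
python3 - <<'E'
from h import *
st();go([502.4,267.6,130],17,0,0,20)
E
```

```text
t 12.65 p [506.5 273.5 170.4] yaw 17.28 tilt -0.29 F [ 1.1 -0.4 -0.3] op 0.996
3 -0.18 1.35 -0.15 -0.06 0.09 -0.10 0; -0.18 1.35 -0.15 -0.06 0.09 -0.10 0; -0.19 1.35 -0.15 -0.06 0.09 -0.10 0
```

Call:
apply_moves(plan="-0.2 1.4 -0.2 -0.1 0.1 -0.1 0; -0.2 1.4 -0.2 0 0.1 -0.1 0; -0.2 1.4 -0.2 0 0.1 -0.1 0; 0 0 0 0 0 0 0")

```text
clock: 13.05
eef_pos: [503.6, 264.1, 124.6]
tcp_rot: [-1.571, -0.0, 0.295]
contact_force: [-0.5, -0.1, 0.4]
opening: 1.0
```

```bash
python3 - <<'E'
from h import *
st();go([502.4,267.6,73],17,0,0,20)
E
```

```text
t 13.05 p [503.6 264.1 124.6] yaw 16.92 tilt 0.01 F [-0.5 -0.1  0.4] op 1.0
3 -0.00 1.72 0.12 0.00 -0.03 0.00 0; -0.00 1.72 0.12 0.00 -0.03 0.00 0; -0.00 1.72 0.12 0.00 -0.03 0.00 0
```

Call:
apply_moves(plan="0 1.7 0.1 0 0 0 0; 0 1.7 0.1 0 0 0 0; 0 1.3 0.1 0 0 0 0; 0 0.3 0 0 0 0 0; 0 0 0 0 0 0 0")

```text
clock: 13.55
eef_pos: [505.7, 266.2, 76.0]
tcp_rot: [-1.571, -0.006, 0.293]
contact_force: [0.4, -0.1, -0.5]
opening: 0.999
```

```bash
python3 - <<'E'
from h import *
st();go([502.4,267.6,73],17,0,0,20)
E
```

```text
t 13.55 p [505.7 266.2  76. ] yaw 16.8 tilt 0.34 F [ 0.4 -0.1 -0.5] op 0.999
1 -0.28 0.30 0.23 -0.01 -0.20 0.34 0
```

Call:
apply_moves(plan="-0.3 0.3 0.2 0 -0.2 0.3 0; 0 0 0 0 0 0 0; 0 0 0 0 0 0 0.5; 0 0 0 0 0 0 0.8; 0 0 0 0 0 0 1; 0 0 0 0 0 0 1; 0 0 0 0 0 0 1; 0 0 0 0 0 0 1", squeeze=50)

```text
clock: 14.35
eef_pos: [503.6, 268.1, 75.6]
tcp_rot: [-1.57, -0.004, 0.297]
contact_force: [-1.1, -0.3, -0.1]
opening: 0.18
```

```bash
python3 - <<'E'
from h import *
st();go([502.4,267.6,145],17,0,1,15)
E
```

```text
t 14.35 p [503.6 268.1  75.6] yaw 17.02 tilt 0.24 F [-1.1 -0.3 -0.1] op 0.18
5 -0.02 -1.39 -0.00 -0.01 0.00 0.05 1; -0.02 -1.39 -0.00 -0.01 0.00 0.05 1; -0.02 -1.39 -0.00 -0.01 0.00 0.05 1; -0.02 -1.39 -0.00 -0.01 0.00 0.05 1; -0.02 -1.39 -0.00 -0.01 0.00 0.05 1
```

Call:
apply_moves(plan="0 -0.8 0 0 0 0 1; 0 -1.4 0 0 0 0 1; 0 -1.4 0 0 0 0 1; 0 -1.4 0 0 0 0 1; 0 -1.4 0 0 0 0 1; 0 -2 0 0 0 0 1; 0 -3 0 0 0 0 1; 0 -3 0 0 0 0 1; 0 -3 0 0 0 0 1; 0 -2 0 0 0 0 1; 0 0 0 0 0 0 1")

```text
clock: 15.45
eef_pos: [502.3, 266.6, 289.7]
tcp_rot: [-1.57, -0.01, 0.297]
contact_force: [-0.0, 0.5, -0.5]
opening: 0.176
```

```bash
python3 - <<'E'
from h import *
st();s=go([520,60,285],8.4,0,1,30)
E
```

```text
t 15.45 p [502.3 266.6 289.7] yaw 17.03 tilt 0.6 F [-0.   0.5 -0.5] op 0.176
7 -0.62 0.06 -2.90 -0.01 1.23 0.09 1; -0.56 0.06 -2.91 -0.01 1.23 0.09 1; -0.50 0.06 -2.92 -0.01 1.23 0.09 1; -0.44 0.06 -2.93 -0.01 1.23 0.09 1; -0.37 0.06 -2.94 -0.01 1.23 0.09 1; -0.31 0.06 -2.95 -0.01 1.23 0.09 1; -0.25 0.07 -2.95 -0.01 1.23 0.09 1
```

Call:
apply_moves(plan="-0.6 0 -2.9 0 1.2 0.1 1; -0.5 0 -2.9 0 1.2 0.1 1; -0.5 0 -2.9 0 1.2 0.1 1; -0.4 0.1 -2.9 0 1.2 0.1 1; -0.4 0.1 -2.9 0 1.2 0.1 1; -0.3 0.1 -2.9 0 1.2 0.1 1; -0.2 0 -1.5 0 1.2 0.1 1; 0 0 0 0 0 0 1")

```text
clock: 16.25
eef_pos: [515.2, 68.3, 285.6]
tcp_rot: [-1.57, 0.004, 0.147]
contact_force: [0.3, -0.7, -1.3]
opening: 0.18
```

```bash
python3 - <<'E'
from h import *
st()
b=r.grab_frame("scene");a=r.grab_frame("top")
cv2.imwrite("pics/c8.png",np.hstack([crop(a,225,120,110,130,3.6),crop(b,215,130,110,130,3.6)]))
s=r.sense()
print(proj("scene",[s["eef_pos"],s["eef_pos"]-[0,0,70.6]]), proj("scene",[[589.6,-17,178]]))
go([589.6,-17,285],8.4,0,1,25)
E
```

```text
t 16.25 p [515.2  68.3 285.6] yaw 8.44 tilt -0.24 F [ 0.3 -0.7 -1.3] op 0.18
[[305.05526058 179.38271379]
 [303.64561949 200.31092518]] [[263.47265836 205.62204002]]
5 1.21 0.01 -1.94 -0.01 0.03 -0.04 1; 1.21 0.01 -1.94 -0.01 0.03 -0.04 1; 1.21 0.01 -1.94 -0.01 0.03 -0.04 1; 1.21 0.01 -1.94 -0.01 0.03 -0.04 1; 1.22 0.01 -1.94 -0.01 0.03 -0.04 1
```

View pics/c8.png

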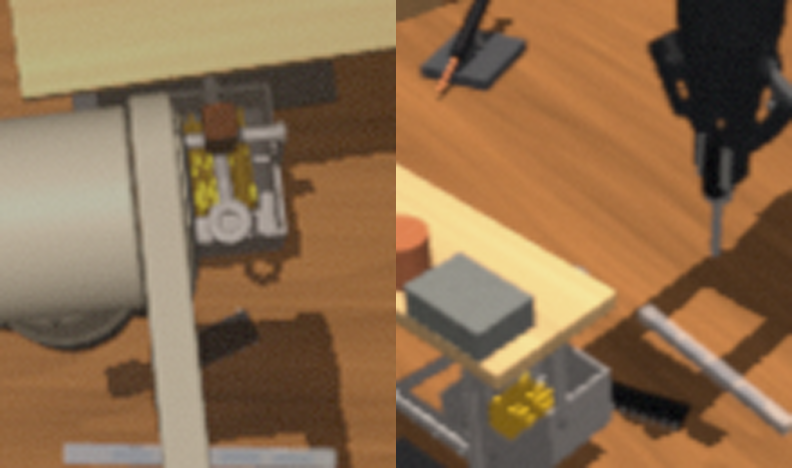

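The pin tip is at (303.9,200) against a predicted (303.6,200.3), so the pin is vertical and known in the tool frame. I'm moving over the eye at (590,-17).

Call:
apply_moves(plan="0.6 0 -1 0 0 0 1; 1.2 0 -2 0 0 0 1; 1.2 0 -2 0 0 0 1; 1.2 0 -2 0 0 0 1; 1.2 0 -1.9 0 0 0 1; 0.6 0 -0.7 0 0 0 1; 0 0 0 0 0 0 1; 0 0 0 0 0 0 1")

```text
clock: 17.15
eef_pos: [593.5, -14.6, 284.1]
tcp_rot: [-1.568, 0.004, 0.16]
contact_force: [-0.0, 0.7, -1.2]
opening: 0.178
```

```bash
python3 - <<'E'
from h import *
print([px("top",225+u/3.6,120+v/3.6,178).round(1) for u,v in((230,220),(231,222))])
st();go([590,-17,262],8.4,0,1,15)
E
```

```text
[array([590.4, -18.3, 178. ]), array([589.1, -19. , 178. ])]
t 17.15 p [593.5 -14.6 284.1] yaw 9.18 tilt -0.24 F [-0.   0.7 -1.2] op 0.178
2 -0.19 1.11 -0.09 -0.07 0.39 -0.12 1; -0.19 1.11 -0.09 -0.07 0.39 -0.12 1
```

Call:
apply_moves(plan="-0.2 1.1 -0.1 0 0.4 -0.1 1; -0.2 0.8 -0.1 0 0.4 -0.1 1; 0 0 0 0 0 0 1")

```text
clock: 17.45
eef_pos: [587.9, -15.4, 263.3]
tcp_rot: [-1.568, 0.001, 0.147]
contact_force: [-0.5, 0.2, -0.8]
opening: 0.172
```

```bash
python3 - <<'E'
from h import *
st();go([589.8,-17.3,255],8.4,0,1,15)
a=r.grab_frame("top");cv2.imwrite("pics/c9.png",crop(a,235,110,110,130,4))
E
```

```text
t 17.45 p [587.9 -15.4 263.3] yaw 8.43 tilt -0.08 F [-0.5  0.2 -0.8] op 0.172
1 0.16 0.83 -0.22 -0.16 0.03 -0.08 1
```

View pics/c9.png

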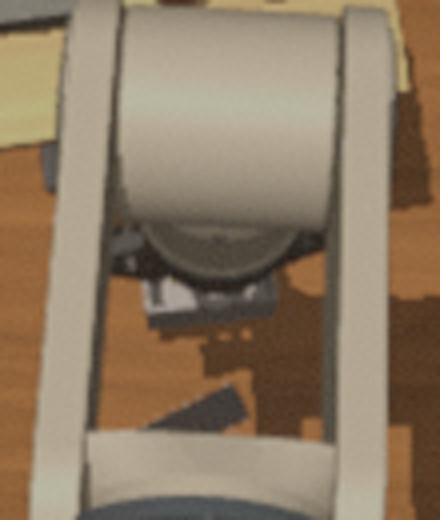

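The forearm hides the eye from above, so I'll lower by position and feel.

Call:
apply_moves(plan="0.2 0.4 -0.2 -0.1 0 0 1; 0 0.4 0 0 0 0 1; 0 0 0 0 0 0 1")

```text
clock: 17.8
eef_pos: [590.6, -16.7, 255.5]
tcp_rot: [-1.57, 0.0, 0.148]
contact_force: [-0.2, -0.4, -1.0]
opening: 0.176
```

```bash
python3 - <<'E'
from h import *
st();go([589.8,-17.3,246],8.4,0,1,15)
E
```

```text
t 17.8 p [590.6 -16.7 255.5] yaw 8.48 tilt -0.02 F [-0.2 -0.4 -1. ] op 0.176
1 -0.09 0.95 -0.04 -0.05 0.08 -0.02 1
```

Call:
apply_moves(plan="-0.1 0.4 -0.1 0 0 0 1; 0 0.3 0 0 0 0 1; 0 0.3 0 0 0 0 1; 0 0 0 0 0 0 1")

```text
clock: 18.2
eef_pos: [589.8, -18.1, 244.8]
tcp_rot: [-1.57, 0.0, 0.148]
contact_force: [-0.0, 1.1, -1.0]
opening: 0.175
```

```bash
python3 - <<'E'
from h import *
st();go([589.8,-17.3,236],8.4,0,1,15)
E
```

```text
t 18.2 p [589.8 -18.1 244.8] yaw 8.47 tilt -0.0 F [-0.   1.1 -1. ] op 0.175
1 0.01 0.88 0.08 -0.05 0.07 -0.00 1
```

No vertical force 4 mm below the eyelet top, so the pin is in the hole. Continuing.

Call:
apply_moves(plan="0 0.5 0.1 0 0 0 1; 0 0.7 0 0 0 0 1; 0 0.7 0 0 0 0 1; 0 0 0 0 0 0 1")

```text
clock: 18.6
eef_pos: [589.6, -16.9, 224.0]
tcp_rot: [-1.57, 0.0, 0.148]
contact_force: [-0.7, -0.6, -1.8]
opening: 0.172
```

```bash
python3 - <<'E'
from h import *
st();go([589.8,-17.3,200],8.4,0,1,10)
E
```

```text
t 18.6 p [589.6 -16.9 224. ] yaw 8.46 tilt -0.01 F [-0.7 -0.6 -1.8] op 0.172
3 0.00 0.80 -0.01 -0.02 0.02 -0.00 1; 0.00 0.80 -0.01 -0.02 0.02 -0.00 1; 0.00 0.80 -0.01 -0.02 0.02 -0.00 1
```

Call:
apply_moves(plan="0 0.7 0 0 0 0 1; 0 0.7 0 0 0 0 1; 0 0.7 0 0 0 0 1; 0 0.3 0 0 0 0 1; 0 0 0 0 0 0 1")

```text
clock: 19.1
eef_pos: [589.4, -16.9, 197.3]
tcp_rot: [-1.57, 0.001, 0.148]
contact_force: [0.1, 0.3, 0.3]
opening: 0.176
```

```bash
python3 - <<'E'
from h import *
st()
E
```

```text
t 19.1 p [589.4 -16.9 197.3] yaw 8.47 tilt -0.05 F [0.1 0.3 0.3] op 0.176
```

Call:
apply_moves(plan="0 0.2 0 0 0 0 1; 0 0.1 0 0 0 0 1; 0 0 0 0 0 0 1", squeeze=25)

```text
clock: 19.4
eef_pos: [589.7, -16.9, 194.4]
tcp_rot: [-1.57, 0.0, 0.148]
contact_force: [0.6, -0.9, -2.1]
opening: 0.175
```

```bash
python3 - <<'E'
from h import *
st()
E
```

```text
t 19.4 p [589.7 -16.9 194.4] yaw 8.47 tilt -0.02 F [ 0.6 -0.9 -2.1] op 0.175
```

Call:
apply_moves(plan="0 0.1 0 0 0 0 1; 0 0 0 0 0 0 1; 0 0 0 0 0 0 0.7; 0 0 0 0 0 0 0.5; 0 0 0 0 0 0 0.4; 0 0 0 0 0 0 0.4; 0 -1 0 0 0 0 0.4; 0 -2 0 0 0 0 0.4; 0 -2.5 0 0 0 0 0.4; 0 -3 0 0 0 0 0.4; 0 -3 0 0 0 0 0.4; -2 -2 0 0 0 0 0.4; -4 -1 2 0 0 0 0.4; -4 0 3 0 0 0 0.4; -4 0 4 0 0 0 0; -1 0 4 0 0 0 0; 0 0 4 0 0 0 0; 0 0 0 0 0 0 0")

```text
clock: 21.2
eef_pos: [416.3, 128.1, 353.5]
tcp_rot: [-1.569, -0.011, 0.144]
contact_force: [0.1, -0.7, -0.5]
opening: 0.999
```

```bash
python3 - <<'E'
from h import *
st()
a=r.grab_frame("top");b=r.grab_frame("scene")
cv2.imwrite("pics/full_top.png",a)
cv2.imwrite("pics/c10.png",np.hstack([crop(a,225,100,110,150,4),cv2.resize(a,(360,270))[:0].reshape(0,360,3) if 0 else np.vstack([crop(b,185,165,90,75,4),cv2.resize(a,(360,300))])]))
E
```

```text
t 21.2 p [416.3 128.1 353.5] yaw 8.24 tilt 0.61 F [ 0.1 -0.7 -0.5] op 0.999
```

View pics/c10.png

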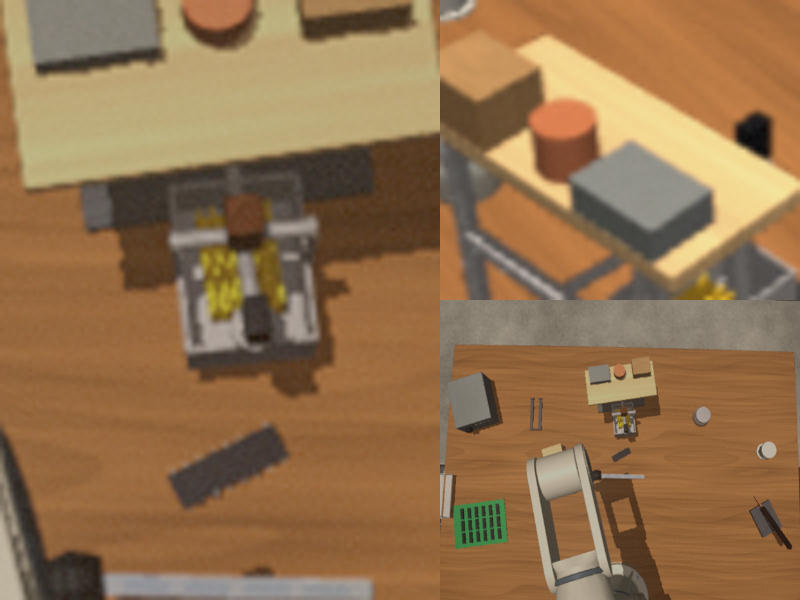

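```bash
python3 - <<'E'
from h import *
print(proj("scene",[[589.7,-17,219]]),proj("top",[[589.7,-17,219]]))
r.sign_off();st()
E
```

```text
[[263.25991842 194.25789118]] [[288.55911871 178.49608381]]
the job is handed in; nothing more can be done
the job is handed in; nothing more can be done
```

The basket is hanging by its handle bar in the hook's saddle with the heatsink still inside. The keeper pin is through the eyelet, and I handed the job in at about 21 s of the 72 s allowed.

- **Order:** I hung the basket and let go first, then drew the pin from its block and dropped it through the eyelet.
- **Pin:** it met no resistance going in. In the last scene picture its grip top is at about (264,195), against (263,194) expected with the collar seated on the eyelet. The top view also agrees.
- **Basket:** the last pictures show it on the hook with the heatsink in it.
- **Other objects:** the jar, chip puller, chip rail and chip look unmoved. I judged this by eye from the last top picture, not by measurement, and the arm covers one end of the rail there.
- **Forces:** readings were at most about 5 N at every check, mostly the basket's weight.
- **Not checked:** I could not see the collar touching the eyelet directly. That it is seated rests on the heights and these picture positions. No check failed.

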